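# Send the loaded LED carrier to the next station

### The job

On the two-lane slide, push the carrier that has an LED module on it along its lane to the next station, so that the two spring rollers drop into the notches in its sides; stop it there instead of running it on past the station. Keep it down on the rails, and leave the empty carrier where it is.

Things in the scene. Friction and masses are not known exactly. Their poses are not given: they have to be found in the camera images.
- slide: Fixed deck 300 (x) x 500 (y) x 12 mm high with two lanes along its y axis, centred at x = -70 and +70 mm, between steel rails (tops 20 mm above the bench, 87 mm apart). Carriers go towards +y. Lanes are open at the -y end (rails end at y = -240, deck at -260 mm); end stop at y = +146 mm. Origin: on the bench, midway between the lanes, on the station line: a carrier at its station has y = 0 here.
- station (a point): Point on the station line midway between the lanes, 30 mm above the bench; axes as the slide's. In each lane two white spring rollers (16 mm across, tops at 30 mm) in aluminium blocks (tops 34 mm) face each other on this line. Pushing a carrier in takes about 5 to 15 N; from within about 10 mm the rollers draw it towards the line and hold it.
- loaded_carrier: Loose black plate 84 (x) x 110 (y) x 18 mm in either lane, 110 to 165 mm short of the station; notch at mid-length in each side; a 60 mm square LED module with nine lenses fixed on it (top at z = 38 mm). Upright push plate, 60 wide x 10 thick mm, top at z = 58, outer face flush with the rear end, y = -55. About 0.4 kg. Origin: centre of its underside, 12 mm above the bench; axes as the slide's.
- empty_carrier: The same carrier with no module, only a flat bare metal sheet in its nest, in the other lane, also 110 to 165 mm short of the station. It stays where it is. Origin and axes as for the loaded one.
Mind the look-alikes: they are no part of the job. What is shaped like the loaded_carrier but green is not meant.

How it is judged:
By the outcome, as a careful person would: the job done as asked, in the order asked, and still so for the second after the job is handed in, with the robot touching nothing.
It also fails if it takes over 32 s, if anything falls off the work surface, if the arm or the gripper's body presses on something with over 40 N, if the wrist force passes 120 N, or if a joint passes its speed limit or range.

### The arm

A 7-joint arm with a two-finger parallel gripper is mounted at the origin on the work surface. World frame = base frame: x ahead of the robot, y to its left, z up, the work surface at z = 0. Lengths are in m, angles in degrees, forces in N, time in s.
With the tool pointing down it reaches from about 0.4 to 0.875 m from the base axis. Payload 6.5 kg.
Tool frame: the origin (TCP) lies midway between the tips of the shut fingers; the grasp point (between the pads) lies 19 mm behind it (env.grip_point_offset is the distance from the TCP to the grasp point, in m); z points along the fingers, y is the line along which they close (so a half turn about z gives the same grasp; the last joint's range is limited). The gripper opens to 85 mm and grips with 20 to 120 N. Pads are 22 mm wide; open, the fingers measure 114 mm over their backs; the gripper's body (76 mm by 85 mm) begins 54 mm behind the grasp point. The pads swing forward as they close: fully open they stand 13 mm farther back than shut.
Start: joints at [-69.569, 30.733, -0.252, 88.115, 0.149, 61.152, -4.079], TCP at [0.267, 0.593, 0.231] pointing down, gripper open.
Joint ranges: [-154.64, 154.64], [-21.42, 123.67], [-72.66, 72.17], [13.99, 137.28], [-74.86, 254.86], [10.95, 109.41], [-158.01, 158.01]. Speed limits (degrees/s): [136.94, 136.94, 180, 180, 180, 180, 180].

### API

Orientations are given as a 3x3 rotation matrix whose columns are the frame's x, y, z axes.
In Python, from station import env, imaging, models gives the robot as it stands.
- The arm moves only by the tool drive_tool, never from a script. Its argument "targets" is one flat list of numbers, 6 for each row, row after row: the shift along the tool's x, y, z each as a share of 0.15 m, from -1 to 1, then the turn, a rotation vector about the tool's x, y, z each as a share of 90 degrees, from -1 to 1. In form: [dx, dy, dz, rx, ry, rz, dx, dy, dz, rx, ry, rz, ...]. A call has 1 to 20 rows; each row shifts and turns the commanded pose from where the row before left it, along the tool's axes as they then stand; what a row does not reach is not made up. A row lasts 1/10 s, in which the tool goes at most 50 mm and 8.59 degrees, less where a joint would pass 70% of its speed; a pose out of reach is approached as far as the arm can. A call with a number of a shift or a turn outside -1 to 1 is refused whole. A call with a gripper value outside its range is refused whole. "grip" is the opening, from 0 (shut) to 1 (fully open), set as the call begins (left out, the last holds). The fingers move at their own pace and stop on an object; "force" is the grip in N (left out, the last holds). Time passes only in rows, so rows that do not move let the fingers close. It gives the time, the measured TCP pose, the force, the opening and the grip force at its end, in the units of the state.
- env.sense(): the state, without advancing time (a new reading comes with each control period).
- imaging.get_image(name): name is "scene" or "top"; returns the picture (384x512x3 uint8, red, green, blue); there is no depth.
- imaging.camera_model(name): a dict with "K" (3x3 intrinsics, pixels), "rvec" (rotation vector, rad) and "tvec" (3), from world to camera coordinates, as OpenCV has them. Camera axes: x right, y down, z forward; pixel columns grow to the right and rows downward; lengths in m; the calibration is good to about 2 mm. A picture is of the moment at which its call begins. camera_model takes no time and is no camera call.
- env.job_done(): hands the job in; it is judged then, once.
Trained networks look in the newest picture that a camera, given by its name, has taken for a name from the list of things; names that differ only in an ending like _2 or _b are one class to them, and where a whole thing is asked for, a point or a joint stands for the part that bears it (a point fixed in the world has none). Each returns a list of dicts, best first, with "p" (0 to 1); they miss things now and then, are a little off and sometimes report something else, mostly with a low value. They report only what shows in the picture. A call takes as long as a camera call. They do not tell look-alikes from the thing itself.
- models.recognise(camera, thing): "bbox" ([left, top, width, height] in pixels, round what is visible of it).
The state is a dict: "time": time; "joint_pos": joint angles; "joint_velocities": joint speeds; "joint_efforts": joint torques, N m; "tool_pos": TCP position; "orientation": TCP orientation; "contact_force": force on the tool from outside, world axes, zero at the start; "torque": the same for the moment, N m; "width": finger opening in m; "grasp_force": force on a finger pad.
Only numpy, scipy, OpenCV 4.12 (cv2) and the standard library are available. Lean on these libraries where they do the work, as an engineer would, in place of code of your own. Each camera call takes 0.05 s, during which the arm holds its last target. There are 200 camera calls.

## Working session

There is one attempt and no reset: what is moved stays moved. The work goes in short steps, Python scripts to look and compute and a tool call to move; the robot and the scene stay as the last step left them, time stands still between calls to the robot, and variables do not carry over. Pictures are saved under pics/ and viewed, at most 10 in all, crops included, and the job is handed in when it is done.

Besides the shell and the picture viewer there is one more tool, called as name(argument=value, ...) on one line, values as JSON. drive_tool: Moves the arm, as the interface text tells. Shift numbers are shares of 0.15 m and turn numbers shares of 90 degrees, none past 1 either way. Its arguments: {"type":"object","properties":{"targets":{"type":"array","items":{"type":"number","minimum":-1,"maximum":1}},"grip":{"type":"number"},"force":{"type":"number"}},"required":["targets"]}

```bash
mkdir -p pics
python3 - <<'E'
from station import env, imaging, models
import cv2
for n in("top","scene"):
    im=imaging.get_image(n); cv2.imwrite(f"pics/{n}0.png",im[:,:,::-1])
    for t in("loaded_carrier","empty_carrier","slide"):
        print(n,t,[(d["bbox"],round(d["p"],2)) for d in models.recognise(n,t)][:4])
s=env.sense();print(s["time"],s["tool_pos"],s["orientation"],s["contact_force"])
E
```

```text
top loaded_carrier [([310.8, 246.1, 60.5, 49.8], 0.82), ([299.4, 102.7, 55.0, 41.8], 0.63), ([142.9, 234.2, 54.8, 59.3], 0.63)]
top empty_carrier [([298.7, 166.9, 48.0, 36.8], 0.91), ([151.7, 90.7, 213.1, 130.4], 0.73)]
top slide [([152.4, 92.2, 214.2, 126.8], 0.92)]
scene loaded_carrier [([344.4, 124.9, 64.3, 66.7], 0.87), ([175.7, 94.0, 46.9, 36.8], 0.79), ([104.1, 207.4, 77.7, 63.9], 0.66)]
scene empty_carrier [([145.5, 152.5, 68.9, 59.6], 0.81)]
scene slide [([73.3, 149.7, 311.2, 213.6], 0.68)]
0.4 [0.26665908 0.59265458 0.23113725] [[-9.11949607e-01  4.10302215e-01 -8.48255610e-05]
 [ 4.10302222e-01  9.11949563e-01 -2.84576062e-04]
 [-3.94055552e-05 -2.94323144e-04 -9.99999956e-01]] [-0.73644804  0.42591354 -0.71707197]
```

View pics/top0.png

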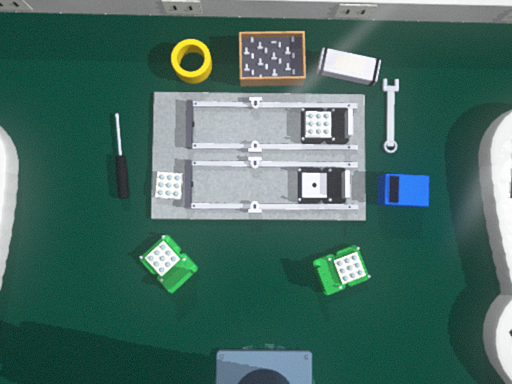

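View pics/scene0.png

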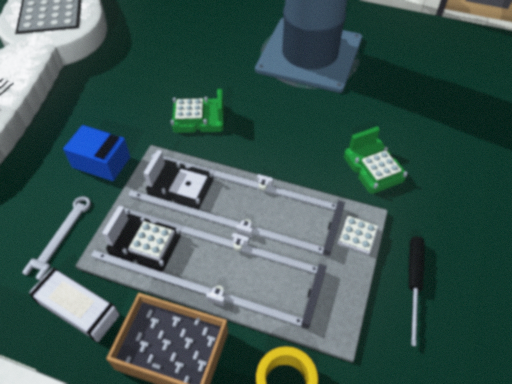

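The top view shows the slide with +y to the left. The loaded carrier (white nine-lens module) is in the upper lane at about (325,125) and the empty one is at (322,185). The look-alikes are the green carriers at (168,264) and (342,270) and a loose module on the deck at (168,185). I choose (325,125), and next take a close crop for measuring.

Run:
```python
from station import imaging
import cv2,numpy as np
im=imaging.get_image("top")
c=cv2.resize(im[85:225,290:375],None,fx=4.2,fy=4.2,interpolation=cv2.INTER_CUBIC)
d=cv2.resize(im[85:225,145:265],None,fx=4.2,fy=4.2,interpolation=cv2.INTER_CUBIC)[:, ::1]
print(c.shape,d.shape)
d=d[:, :430] if 0 else d
o=np.hstack([c,d]); o=cv2.resize(o,(800,int(o.shape[0]*800/o.shape[1])));print(o.shape,800/(85*4.2+120*4.2)*4.2)
cv2.imwrite("pics/crop.png",o[:,:,::-1])
# deck corners via mask
m=((im.astype(int).min(2)>70)).astype(np.uint8); m[:88]=0;m[225:]=0;m[:,:148]=0;m[:,370:]=0
m=cv2.morphologyEx(m,cv2.MORPH_CLOSE,np.ones((25,25)));m=cv2.morphologyEx(m,cv2.MORPH_OPEN,np.ones((9,9)))
ct=max(cv2.findContours(m,0,2)[0],key=cv2.contourArea);r=cv2.approxPolyDP(cv2.convexHull(ct),6,True)[:,0].astype(float)
print(r)
M=imaging.camera_model("top");K,rv,t=np.array(M["K"]),np.array(M["rvec"]),np.array(M["tvec"]);R=cv2.Rodrigues(rv)[0]
def back(p,z):
    d=R.T@np.linalg.inv(K)@np.array([*p,1]);o=-R.T@t.ravel();return o+d*(z-o[2])/d[2]
for p in r: print(p,back(p,.012))
print("cam",-R.T@t.ravel())
```

```text
(588, 357, 3) (588, 504, 3)
(546, 800, 3) 3.9024390243902443
[[364.  94.]
 [365. 220.]
 [151. 218.]
 [155.  91.]]
[364.  94.] [ 0.70751586 -0.22953873  0.012     ]
[365. 220.] [ 0.40817908 -0.23110441  0.012     ]
[151. 218.] [0.40579228 0.2663939  0.012     ]
[155.  91.] [0.70501153 0.26607634 0.012     ]
cam [0.40105784 0.04127892 1.06271828]
```

View pics/crop.png

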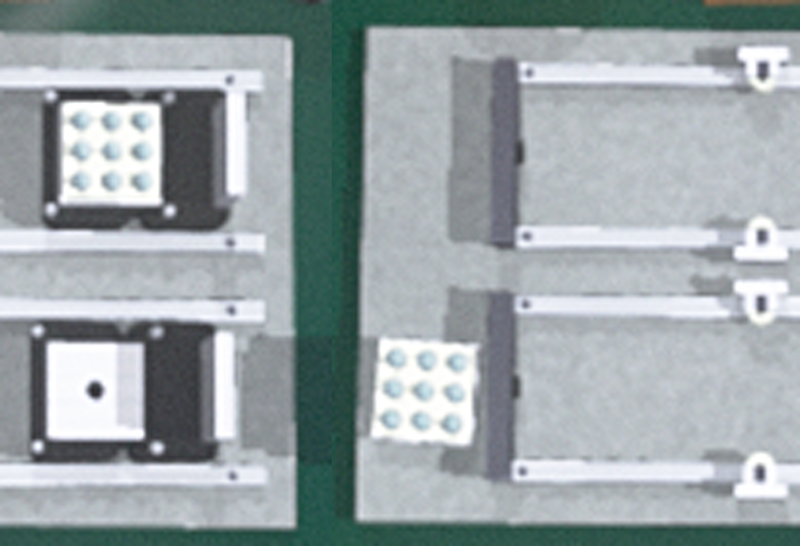

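The crop confirms it. The loaded carrier has nine lenses and a black body, and its push plate's rear top edge is at about px (353,122). The rollers are at col 255.3, rows 104, 144, 163 and 205.

```bash
cat > h.py <<'E'
from station import env,imaging
import cv2,numpy as np
M=imaging.camera_model("top");K,rv,t=np.array(M["K"]),np.array(M["rvec"]),np.array(M["tvec"]);R=cv2.Rodrigues(rv)[0]
def back(p,z):
    d=R.T@np.linalg.inv(K)@np.array([*p,1]);o=-R.T@t.ravel();return o+d*(z-o[2])/d[2]
E
python3 - <<'E'
from h import *
f=lambda x,y:(290+x/3.9024,85+y/3.9024); g=lambda x,y:(145+(x-331.7)/3.9024,85+y/3.9024)
for n,p,z in [("r1",g(763,80),.030),("r2",g(763,230),.030),("r3",g(761,311),.03),("r4",g(761,463),.03),
 ("plate rear top far",f(246,93),.058),("plate rear top near",f(246,196),.058),("plate front top",f(228,145),.058),
 ("front edge",f(42,160),.030),("modctr",f(112,151),.038),("emptyplate rear",f(235,385),.058)]: print(n,back(p,z).round(4))
s=env.sense();print(s["tool_pos"],s["width"])
E
```

```text
r1 [0.6701 0.0286 0.03  ]
r2 [0.5799 0.0273 0.03  ]
r3 [0.5316 0.0278 0.03  ]
r4 [0.4419 0.0265 0.03  ]
plate rear top far [ 0.6593 -0.1926  0.058 ]
plate rear top near [ 0.5987 -0.1925  0.058 ]
plate front top [ 0.6285 -0.1821  0.058 ]
front edge [ 0.6238 -0.0772  0.03  ]
modctr [ 0.6282 -0.1177  0.038 ]
emptyplate rear [ 0.4888 -0.1861  0.058 ]
[0.26670603 0.5926872  0.2312009 ] 0.08552233818102592
```

Measurements agree: roller gaps are about 90 mm, the lane centre is at x≈0.626 and the station line at y≈0.028. The plate's rear face is at y≈-0.192. The plan is to turn the tool 65.8° so that tool x = world +y, shut the fingers and go behind the plate.

drive_tool(targets=[0, 0, 0, 0, 0, 0.0914, 0, 0, 0, 0, 0, 0.0914, 0, 0, 0, 0, 0, 0.0914, 0, 0, 0, 0, 0, 0.0914, 0, 0, 0, 0, 0, 0.0914, 0, 0, 0, 0, 0, 0.0914, 0, 0, 0, 0, 0, 0.0914, 0, 0, 0, 0, 0, 0.0914, -0.2, 0.086, 0, 0, 0, 0, -0.2, 0.086, 0, 0, 0, 0, -0.2, 0.086, 0, 0, 0, 0, -0.2, 0.086, 0, 0, 0, 0, -0.2, 0.086, 0, 0, 0, 0, -0.2, 0.086, 0, 0, 0, 0, -0.2, 0.086, 0, 0, 0, 0, -0.2, 0.086, 0, 0, 0, 0, -0.2, 0.086, 0, 0, 0, 0, -0.2, 0.086, 0, 0, 0, 0], grip=0, force=60)

```text
time: 2.25
tool_pos: [0.396, 0.2916, 0.2315]
orientation: [[0.0, 1.0, 0.0], [1.0, -0.0, 0.001], [0.001, 0.0, -1.0]]
contact_force: [1.0, 0.6, 0.5]
width: -0.0001
grasp_force: 0.0
```

drive_tool(targets=[-0.197, 0.085, 0, 0, 0, 0, -0.197, 0.085, 0, 0, 0, 0, -0.197, 0.085, 0, 0, 0, 0, -0.197, 0.085, 0, 0, 0, 0, -0.197, 0.085, 0, 0, 0, 0, -0.197, 0.085, 0, 0, 0, 0, -0.197, 0.085, 0, 0, 0, 0, -0.197, 0.085, 0, 0, 0, 0, -0.197, 0.085, 0, 0, 0, 0, -0.197, 0.085, 0, 0, 0, 0, -0.197, 0.085, 0, 0, 0, 0, -0.197, 0.085, 0, 0, 0, 0, -0.197, 0.085, 0, 0, 0, 0, -0.197, 0.085, 0, 0, 0, 0, -0.197, 0.085, 0, 0, 0, 0, -0.197, 0.085, 0, 0, 0, 0, -0.197, 0.085, 0, 0, 0, 0, -0.197, 0.085, 0, 0, 0, 0, 0, 0, 0, 0, 0, 0, 0, 0, 0, 0, 0, 0])

```text
time: 4.25
tool_pos: [0.6245, -0.2398, 0.231]
orientation: [[0.002, 1.0, -0.0], [1.0, -0.002, 0.0], [0.0, -0.0, -1.0]]
contact_force: [-0.1, 2.1, 0.2]
width: -0.0002
grasp_force: 0.0
```

drive_tool(targets=[0, 0.02, 0.2, 0, 0, 0, 0, 0, 0.2, 0, 0, 0, 0, 0, 0.2, 0, 0, 0, 0, 0, 0.2, 0, 0, 0, 0, 0, 0.2, 0, 0, 0, 0, 0, 0.15, 0, 0, 0, 0, 0, 0.1, 0, 0, 0, 0, 0, 0.05, 0, 0, 0, 0, 0, 0.03, 0, 0, 0, 0, 0, 0, 0, 0, 0])

```text
time: 5.25
tool_pos: [0.6281, -0.2392, 0.0322]
orientation: [[0.0, 1.0, 0.001], [1.0, -0.0, -0.0], [-0.0, 0.001, -1.0]]
contact_force: [-0.7, 0.8, 0.4]
width: -0.0001
grasp_force: 0.0
```

Run:
```python
from station import imaging
import cv2
im=imaging.get_image("top")
cv2.imwrite("pics/c2.png",cv2.resize(im[70:230,230:390],None,fx=3.7,fy=3.7,interpolation=2)[:,:,::-1])
```

```text
(no output)
```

View pics/c2.png

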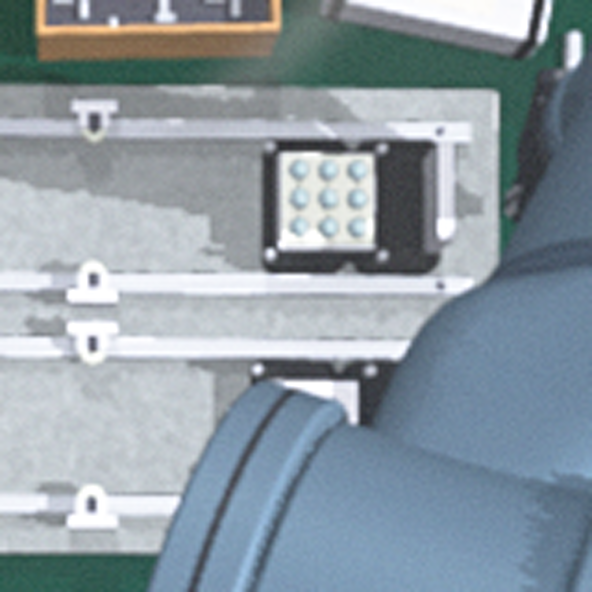

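The loaded carrier is undisturbed, with its plate at crop (445,190). The tool is behind it, hidden by the arm. Pushing most of the way now.

drive_tool(targets=[0.06, 0, 0, 0, 0, 0, 0.06, 0, 0, 0, 0, 0, 0.06, 0, 0, 0, 0, 0, 0.03, 0, 0, 0, 0, 0, 0.03, 0, 0, 0, 0, 0, 0.03, 0, 0, 0, 0, 0, 0.05, 0, 0, 0, 0, 0, 0.06, 0, 0, 0, 0, 0, 0.06, 0, 0, 0, 0, 0, 0.06, 0, 0, 0, 0, 0, 0.06, 0, 0, 0, 0, 0, 0.06, 0, 0, 0, 0, 0, 0.06, 0, 0, 0, 0, 0, 0.06, 0, 0, 0, 0, 0, 0.06, 0, 0, 0, 0, 0, 0.06, 0, 0, 0, 0, 0, 0.06, 0, 0, 0, 0, 0, 0.04, 0, 0, 0, 0, 0, 0.02, 0, 0, 0, 0, 0, 0, 0, 0, 0, 0, 0])

```text
time: 7.3
tool_pos: [0.6277, -0.0929, 0.0318]
orientation: [[0.001, 1.0, 0.0], [1.0, -0.001, -0.001], [-0.001, 0.0, -1.0]]
contact_force: [0.3, -3.6, 2.0]
width: 0.0
grasp_force: 1.9
```

Run:
```python
from station import imaging,env
import cv2
im=imaging.get_image("top")
cv2.imwrite("pics/c3.png",cv2.resize(im[70:230,210:370],None,fx=3.7,fy=3.7,interpolation=2)[:,:,::-1])
s=env.sense();print(s["tool_pos"],s["contact_force"])
```

```text
[ 0.62768596 -0.0928896   0.03179248] [ 0.50898059 -4.4571399   0.71953363]
```

View pics/c3.png

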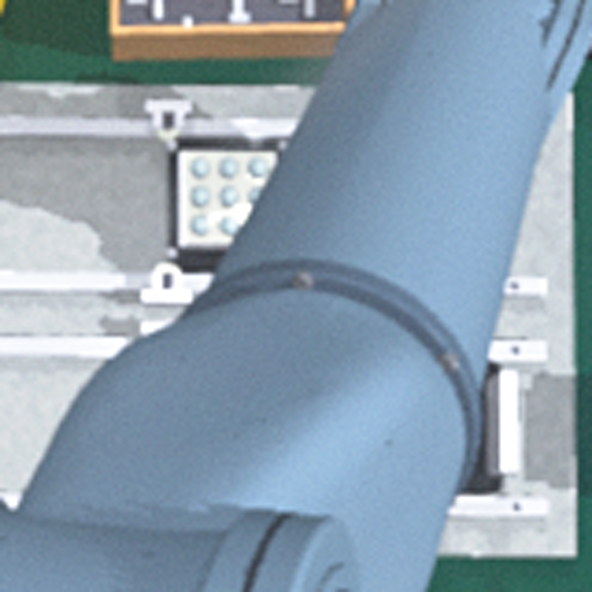

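Run:
```python
from h import *
for n,p,z in [("notch top c2",(230+350/3.7,70+145/3.7),.03),("notch bot c2",(230+346/3.7,70+268/3.7),.03),("screws front far",(230+269/3.7,70+147/3.7),.032),("screw rear",(230+383/3.7,70+147/3.7),.032),
("mod0",(230+329/3.7,70+198/3.7),.038),("mod1",(210+229/3.7,70+196/3.7),.038),("front0",(230+263/3.7,70+205/3.7),.03),("front1",(210+174/3.7,70+205/3.7),.03),("rear base0",(230+441/3.7,70+258/3.7),.03)]: print(n,back(p,z).round(4))
```

```text
notch top c2 [ 0.6644 -0.1325  0.03  ]
notch bot c2 [ 0.5861 -0.1303  0.03  ]
screws front far [ 0.6617 -0.0812  0.032 ]
screw rear [ 0.663 -0.153  0.032]
mod0 [ 0.6286 -0.1182  0.038 ]
mod1 [ 0.6279 -0.0096  0.038 ]
front0 [ 0.6252 -0.0779  0.03  ]
front1 [0.6233 0.0244 0.03  ]
rear base0 [ 0.5935 -0.1901  0.03  ]
```

drive_tool(targets=[0.02, 0, 0, 0, 0, 0, 0.03, 0, 0, 0, 0, 0, 0.03, 0, 0, 0, 0, 0, 0.03, 0, 0, 0, 0, 0, 0.03, 0, 0, 0, 0, 0, 0.03, 0, 0, 0, 0, 0, 0.02, 0, 0, 0, 0, 0, 0.02, 0, 0, 0, 0, 0, 0.01, 0, 0, 0, 0, 0, 0, 0, 0, 0, 0, 0, 0, 0, 0, 0, 0, 0])

```text
time: 8.45
tool_pos: [0.6279, -0.0586, 0.0317]
orientation: [[0.0, 1.0, -0.0], [1.0, -0.0, 0.001], [0.001, -0.0, -1.0]]
contact_force: [0.0, -0.2, -0.4]
width: -0.0004
grasp_force: 0.3
```

drive_tool(targets=[0.015, 0, 0, 0, 0, 0, 0.015, 0, 0, 0, 0, 0, 0.015, 0, 0, 0, 0, 0, 0, 0, 0, 0, 0, 0])

```text
time: 8.85
tool_pos: [0.6278, -0.0519, 0.0317]
orientation: [[0.0, 1.0, -0.0], [1.0, -0.0, 0.0], [0.0, -0.0, -1.0]]
contact_force: [0.2, -0.5, -1.0]
width: 0.0001
grasp_force: 0.5
```

Run:
```python
from station import imaging,env
import cv2
import numpy as np
a=imaging.get_image("top");b=imaging.get_image("scene")
A=cv2.resize(a[90:160,190:300],(800,509),interpolation=2)[:509]
B=cv2.resize(b[180:320,90:310],(800,509),interpolation=2)
o=np.hstack([A[:, :420],B[:, :]]) 
cv2.imwrite("pics/c4.png",cv2.resize(np.hstack([cv2.resize(a[95:155,205:295],(400,267),interpolation=2),cv2.resize(b[190:281,150:286],(400,267),interpolation=2)]),(800,534))[:,:,::-1] if 0 else np.vstack([cv2.resize(a[95:145,215:305],(540,300),interpolation=2),cv2.resize(b[190:290,130:310],(540,300),interpolation=2)])[:,:,::-1])
s=env.sense();print(s["tool_pos"],s["contact_force"])
```

```text
[ 0.62773012 -0.05190591  0.03167259] [-0.026771   -0.40648847  0.13298044]
```

View pics/c4.png

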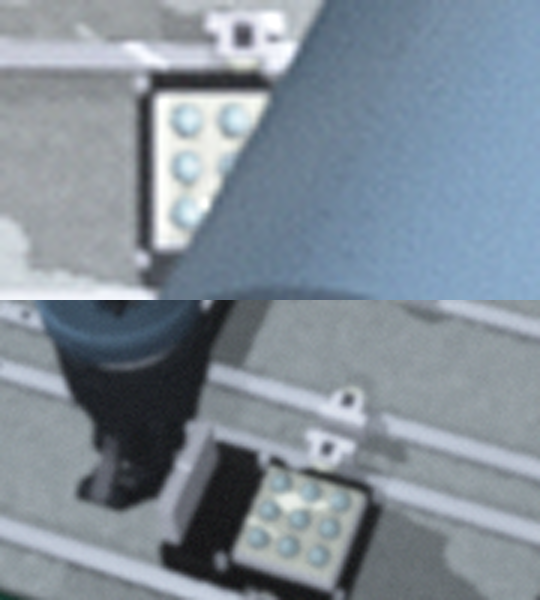

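The carrier is about 12 mm short of the station and sitting flat (module centre ≈ px 254, front edge ≈ px 238 in the top view). Feeling in with small steps.

drive_tool(targets=[0.01, 0, 0, 0, 0, 0, 0.01, 0, 0, 0, 0, 0, 0.01, 0, 0, 0, 0, 0, 0, 0, 0, 0, 0, 0])

```text
time: 9.35
tool_pos: [0.6279, -0.0474, 0.0317]
orientation: [[-0.0, 1.0, -0.0], [1.0, 0.0, 0.001], [0.001, -0.0, -1.0]]
contact_force: [0.1, -0.5, -1.2]
width: -0.0004
grasp_force: 0.2
```

drive_tool(targets=[0.01, 0, 0, 0, 0, 0, 0.01, 0, 0, 0, 0, 0, 0, 0, 0, 0, 0, 0])

```text
time: 9.65
tool_pos: [0.628, -0.0442, 0.0318]
orientation: [[-0.0, 1.0, 0.0], [1.0, 0.0, 0.001], [0.001, 0.0, -1.0]]
contact_force: [-0.2, -0.2, 0.9]
width: 0.0001
grasp_force: 0.0
```

Run:
```python
from station import imaging,env
import cv2
import numpy as np
a=imaging.get_image("top");b=imaging.get_image("scene")
cv2.imwrite("pics/c5.png",np.vstack([cv2.resize(a[95:145,215:305],(540,300),interpolation=2),cv2.resize(b[190:290,130:310],(540,300),interpolation=2)])[:,:,::-1])
```

```text
(no output)
```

View pics/c5.png

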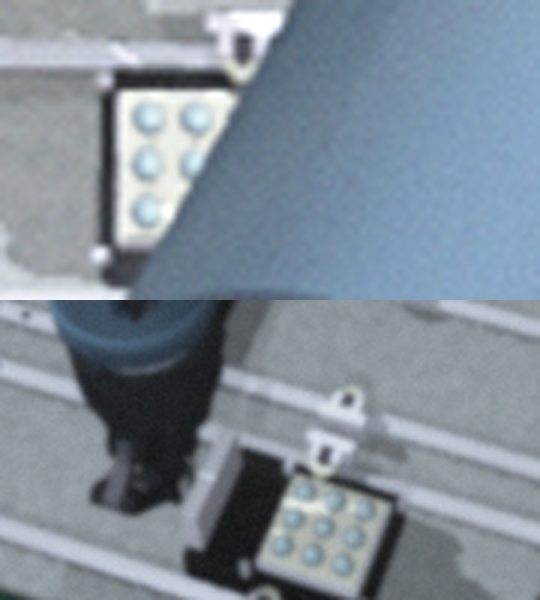

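The carrier moved about 14.5 mm in the image (front edge from crop 138 to 100) while the tool moved only 8 mm, so the rollers have drawn it in. Backing off to verify.

drive_tool(targets=[-0.1, 0, 0, 0, 0, 0, -0.1, 0, 0, 0, 0, 0, -0.1, 0, 0, 0, 0, 0, 0, 0, -0.2, 0, 0, 0, 0, 0, -0.2, 0, 0, 0, 0, 0, -0.2, 0, 0, 0, 0, 0, -0.2, 0, 0, 0, -0.2, 0, -0.2, 0, 0, 0, -0.2, 0, -0.2, 0, 0, 0, -0.2, 0, 0, 0, 0, 0, -0.2, 0, 0, 0, 0, 0, -0.2, 0, 0, 0, 0, 0, -0.2, 0, 0, 0, 0, 0, -0.2, 0, 0, 0, 0, 0, -0.2, 0, 0, 0, 0, 0, -0.2, 0, 0, 0, 0, 0, -0.2, 0, 0, 0, 0, 0, 0, 0, 0, 0, 0, 0])

```text
time: 11.55
tool_pos: [0.6238, -0.398, 0.2118]
orientation: [[0.009, 1.0, -0.002], [1.0, -0.009, -0.005], [-0.005, -0.002, -1.0]]
contact_force: [-0.2, -0.6, -0.4]
width: -0.0001
grasp_force: 0.0
```

Run:
```python
from station import imaging
import cv2
a=imaging.get_image("top")
cv2.imwrite("pics/c6.png",cv2.resize(a[85:225,200:375],None,fx=4,fy=4,interpolation=2)[:,:,::-1])
```

```text
(no output)
```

View pics/c6.png

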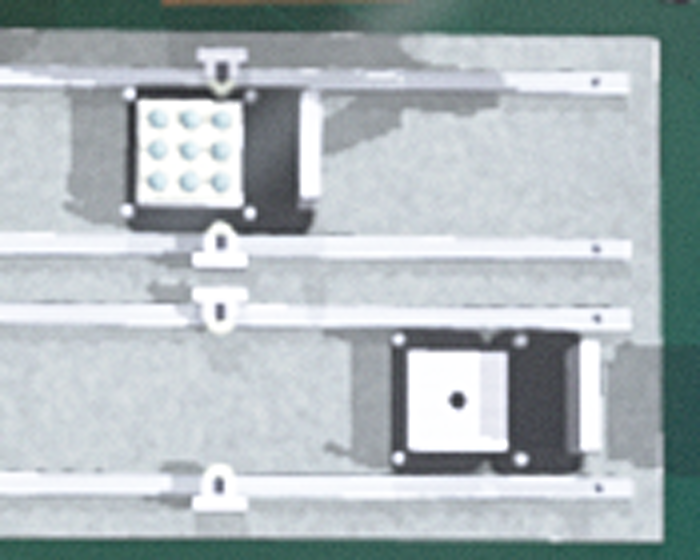

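The carrier spans crop cols 127 to 313. Its middle, 220, is on the rollers at 220–221, so it is seated. The empty carrier's plate is still at px 350, where it started.

```bash
python3 -c "
from station import env
print(env.job_done())"
```

```text
the job is handed in; nothing more can be done
None
```

The loaded carrier is seated at its station between the spring rollers and flat on the rails, the empty carrier has not moved, and the job was handed in at about 12 s.

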